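Film the missing stopper

TASK

Make a short clip with the bench camera that shows which flask was left open: press the button on the camera's control box all the way down to start recording and let it go, then point at the conical flask that has no stopper, holding your fingertips a finger's breadth or two above the middle of its mouth for two seconds, and then point in the same way, for two seconds, at the loose rubber stopper standing on the bench. Then press the same button down fully again to stop the recording, and move clear of it. Do not touch, lift or move any flask, the stopper, the jar or the scoop, and do not point at the stoppered flasks: pass them by or cross high above.

Things in the scene. Friction and masses are not known exactly. Their poses are not given: they have to be found in the camera images.
- flask_open: The flask to point at: conical flask of clear glass WITHOUT a stopper, foot 80 mm across, 130 mm high; neck 34 mm and rim 40 mm across, its open mouth facing up at 130 mm above the origin. Loose, upright on the bench. Origin: centre of its underside, z up. The three flasks stand in a loose row, in any order, in the row farther from the robot, axes at least 110 mm apart.
- flask_shut_1: Conical flask of clear glass, the same as the open one (foot 80 mm across, 130 mm to the rim), but closed with a black rubber stopper standing 18 mm out of it: 148 mm high in all, stopper 38 mm across at the top. Loose, upright. Origin: centre of its underside, z up.
- flask_shut_2: Conical flask of clear glass, the same as the open one (foot 80 mm across, 130 mm to the rim), but closed with a black rubber stopper standing 18 mm out of it: 148 mm high in all, stopper 38 mm across at the top. Loose, upright. Origin: centre of its underside, z up.
- stopper: The loose stopper to point at: tapered black rubber stopper standing on its wide end on the bench, 38 mm across at the foot, 25 mm at the top, 32 mm high. Origin: centre of its underside, z up. The stopper, the control box and the jar stand in any order in the row nearer the robot.
- record_top (a point): Centre of the top face of the grey round push button (32 mm across) on the camera's control box, a fixed grey box 70 x 85 x 35 mm on the bench; the button stands in a black housing on the middle of the box's top and is pressed straight down. When up, its top is 57 mm above the bench and 10 mm proud of the housing. The point moves down with the button.
- record (a joint): How far the button is pressed: 0 is up, 0.006 (6 mm) is fully down, which takes about 5 N; it springs back when let go. A press counts from 4 mm.
- jar: Bystander: small amber glass jar with a white lid, 48 mm across, 65 mm high, loose. Origin: centre of its underside.
- scoop: Bystander: steel spoon-shaped lab scoop 180 mm long lying flat on the bench at the robot's left, beyond the rows. Origin: centre of its underside, x along its length.
Not all that is in view belongs to the job. What is shaped like the flask_open but yellow is not meant.

How it is judged:
On the way, in this order (a step that is already met when the one before it is completed fails the run):
1. the button is pressed down by at least 4 mm (recording starts) (value of joint record above 0.004 m), for 0.03 s.
2. pointing at the open flask with the button let go: the grasp point within 25 mm of the flask's axis and 20 to 80 mm above its rim, for 1.5 s (horizontal distance between the grasp point and flask_open below 0.025 m and z of the grasp point in the frame of flask_open between 0.15 and 0.21 m and value of joint record below 0.002 m), for 1.5 s.
3. pointing at the loose stopper: the grasp point within 25 mm of its axis and 20 to 80 mm above its top, for 1.5 s (horizontal distance between the grasp point and stopper below 0.025 m and z of the grasp point in the frame of stopper between 0.052 and 0.112 m and value of joint record below 0.002 m), for 1.5 s.
4. the button is pressed down again by at least 4 mm (recording stops) (value of joint record above 0.004 m), for 0.03 s.
At the end, for the whole second after the job is handed in: The button is up again (less than 2 mm down) after the second press, and every flask, the stopper, the jar and the scoop are at rest within 10 mm of where they started, flasks and stopper upright within 0.1 rad (value of joint record below 0.002 m and distance of each of flask_open, flask_shut_1, flask_shut_2, stopper, jar, scoop from where it was at the start of the episode below 0.01 m and angle between each of flask_open, flask_shut_1, flask_shut_2, stopper's own z axis and vertical below 0.1 rad and linear speed of each of flask_open, flask_shut_1, flask_shut_2, stopper, jar, scoop below 0.02 m/s); the robot touches nothing.
It fails at once if the robot touches a flask, the loose stopper, the jar or the scoop (contact force between any of the fingers, the arm and flask_open above 0.3 N or contact force between any of the fingers, the arm and flask_shut_1 above 0.3 N or contact force between any of the fingers, the arm and flask_shut_2 above 0.3 N or contact force between any of the fingers, the arm and stopper above 0.3 N or contact force between any of the fingers, the arm and jar above 0.3 N or contact force between any of the fingers, the arm and scoop above 0.3 N).
It fails at once if a flask, the loose stopper, the jar or the scoop is moved or lifted by more than 10 mm (distance of any of flask_open, flask_shut_1, flask_shut_2, stopper, jar, scoop from where it was at the start of the episode above 0.01 m).
It fails at once if a stoppered flask is pointed at: the grasp point comes within 20 mm sideways of its axis and less than 60 mm above its stopper ((horizontal distance between the grasp point and flask_shut_1 below 0.02 m and z of the grasp point in the frame of flask_shut_1 between 0.128 and 0.208 m) or (horizontal distance between the grasp point and flask_shut_2 below 0.02 m and z of the grasp point in the frame of flask_shut_2 between 0.128 and 0.208 m)).
It also fails if it takes over 64 s, if anything falls off the work surface, if the arm or the gripper's body presses on something with over 40 N, if the wrist force passes 120 N, or if a joint passes its speed limit or range.

ROBOT

A 7-joint arm with a two-finger parallel gripper is mounted at the origin on the work surface. World frame = base frame: x ahead of the robot, y to its left, z up, the work surface at z = 0. Lengths are in m, angles in rad, forces in N, time in s.
With the tool pointing down it reaches from about 0.35 to 0.9 m from the base axis. Payload 19.9 kg.
Tool frame: the origin (TCP) lies between the finger pads; the fingertips stand 19 mm ahead of it and the grasp point (between the pads) is the TCP; z points along the fingers, y is the direction in which the jaws open and shut (so a half turn about z gives the same grasp; the last joint's range is limited). The gripper opens to 94 mm and grips with 3 to 60 N. Pads are 16 mm wide; open, the fingers measure 119 mm over their backs; the gripper's body (75 mm by 177 mm) begins 78 mm behind the grasp point.
Start: joints at [-1.169, 0.417, -0.01, 1.614, 0.005, 1.111, -0.053], TCP at [0.268, 0.565, 0.224] pointing down, gripper open.
Joint ranges: [-2.81, 2.81], [-0.39, 2.02], [-1.27, 1.25], [0.06, 2.57], [-1.19, 4.33], [0.19, 2], [-2.82, 2.82]. Speed limits (rad/s): [1.89, 1.89, 2.39, 2.39, 3.01, 3.01, 3.01].

INTERFACE

Orientations are given as a 3x3 rotation matrix whose columns are the frame's x, y, z axes.
In Python, from rig import robot gives the robot as it stands. Calls block until the motion is done:
- robot.move_ptp(position, orientation): joint-space move of the TCP to a pose.
- robot.move_linear(position, velocity=0.15, frame=None, threshold=None): straight line of the TCP; frame=None keeps the orientation; velocity is the mean speed in m/s. With threshold (N) it stops when the force on the tool has changed by that much, and returns True; else False.
- robot.goto_joints(angles): joint-space move.
- robot.gripper_to(opening): finger opening in m; the grip force is fixed at half the most; returns when the fingers have stopped.
- robot.pause(seconds).
- robot.ik(position, orientation): joint angles nearest the present ones, or None.
- robot.get_state(): the state.
- robot.grab_frame(name): name is "side" or "top"; returns the picture (384x512x3 uint8, red, green, blue); there is no depth.
- robot.camera_info(name): a dict with "fx", "fy", "cx", "cy" (pixels), "dist" ([k1, k2, p1, p2, k3] as OpenCV has them; the pictures are not rectified), "rvec" (rotation vector, rad) and "tvec" (3), from world to camera coordinates, as OpenCV has them. Camera axes: x right, y down, z forward; pixel columns grow to the right and rows downward; lengths in m; the calibration is good to about 2 mm. A picture is of the moment at which its call begins. camera_info takes no time and is no camera call.
A pose or a line that the arm cannot do raises robot.PlanningError and nothing moves.
- robot.sign_off(): hands the job in, once; it reports no verdict.
The state is a dict: "time": time; "qpos": joint angles; "joint_vel": joint speeds; "effort": joint torques, N m; "ee_pos": TCP position; "tool_rot": TCP orientation; "force": force on the tool from outside, world axes, zero at the start; "moment": the same for the moment, N m; "opening": finger opening in m.
Only numpy, scipy, OpenCV 4.12 (cv2) and the standard library are available. Lean on these libraries where they do the work, as an engineer would, in place of code of your own. Each camera call takes 0.05 s, during which the arm holds its last target.

## Working session

There is one attempt and no reset: what is moved stays moved. The work goes in short steps, each a Python script; the robot and the scene stay as the last script left them, time stands still between calls to the robot, and variables do not carry over. Pictures are saved under pics/ and viewed, and the job is handed in when it is done.

```bash
mkdir -p pics
python3 - <<'E'
from rig import robot
import cv2
for n in ("side","top"):
    f=robot.grab_frame(n); cv2.imwrite(f"pics/{n}0.png",cv2.resize(f[:,:,::-1],(800,600),interpolation=cv2.INTER_CUBIC)); cv2.imwrite(f"{n}_raw.png",f[:,:,::-1])
    print(n,robot.camera_info(n))
s=robot.get_state();print(s['time'],s['ee_pos'],s['tool_rot'],s['opening'])
E
```

```text
side {'fx': 359.724902264363, 'fy': 359.724902264363, 'cx': 250.61665519465018, 'cy': 194.53348799770805, 'dist': array([0.01542804, 0.        , 0.        , 0.        , 0.        ]), 'rvec': array([ 2.14291044, -0.23061979,  0.11004103]), 'tvec': array([-0.56536779,  0.1678768 ,  0.64141917])}
top {'fx': 490.0479853770534, 'fy': 490.0479853770534, 'cx': 254.20955466715102, 'cy': 186.4256728254761, 'dist': array([-0.21318808,  0.        ,  0.        ,  0.        ,  0.        ]), 'rvec': array([ 2.13804674, -2.12334393,  0.13736213]), 'tvec': array([0.09468746, 0.62333883, 1.2441983 ])}
0.1 [0.2676557  0.56443822 0.22387655] [[-9.03561579e-01  4.28458038e-01 -4.26871507e-04]
 [ 4.28458247e-01  9.03561000e-01 -1.02429109e-03]
 [-5.31613030e-05 -1.10840669e-03 -9.99999384e-01]] 0.09387276492397251
```

View pics/side0.png

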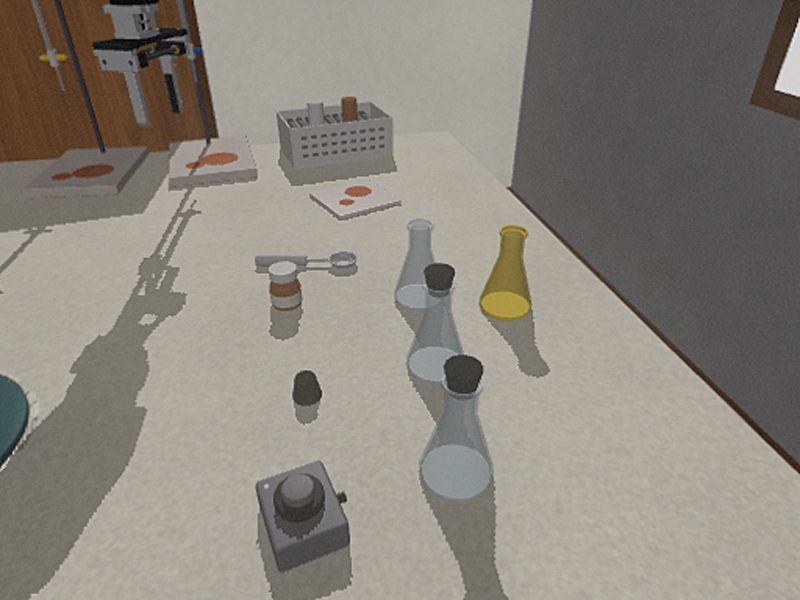

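View pics/top0.png

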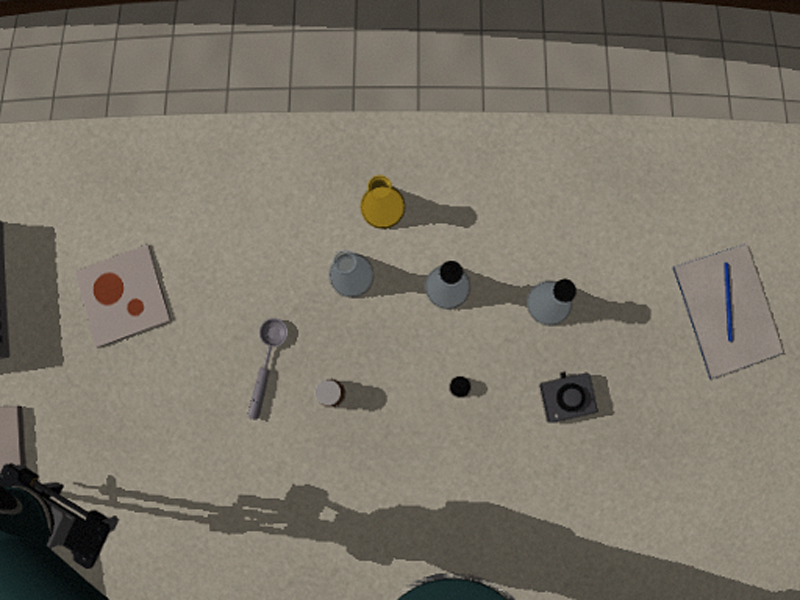

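The top view (800x600) shows four flask shapes. At (345,263) is a clear rim with no black stopper, (451,271) and (564,290) have black stoppers, and (380,185) is yellow and not meant. The loose stopper is at (460,386), the jar at (330,393), the button at (571,397) and the scoop at (268,365). I'll enlarge these to confirm and read the pixels.

Run:
```python
import cv2
def crop(n,x0,y0,x1,y1,k,o):
    f=cv2.imread(f"{n}_raw.png")[y0:y1,x0:x1]; cv2.imwrite(o,cv2.resize(f,None,fx=k,fy=k,interpolation=cv2.INTER_CUBIC))
crop("top",200,150,400,280,4,"pics/topc.png")
crop("side",160,130,330,370,2.5,"pics/sidec.png")
```

```text
(no output)
```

View pics/topc.png

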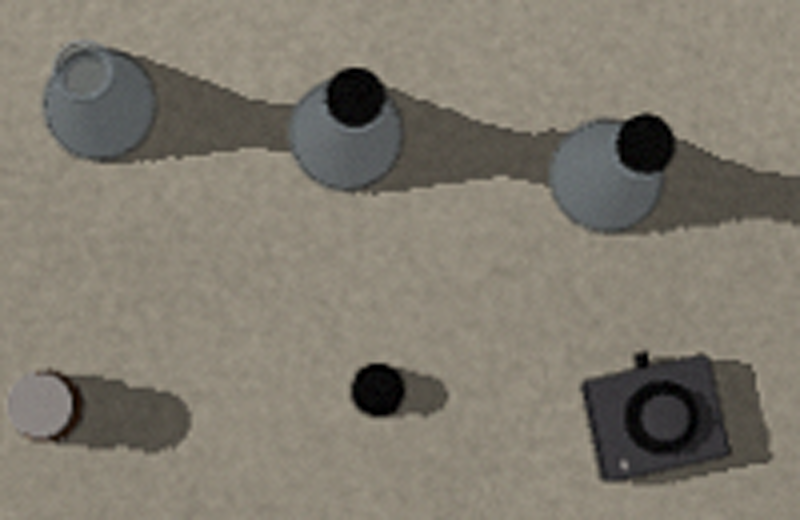

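View pics/sidec.png

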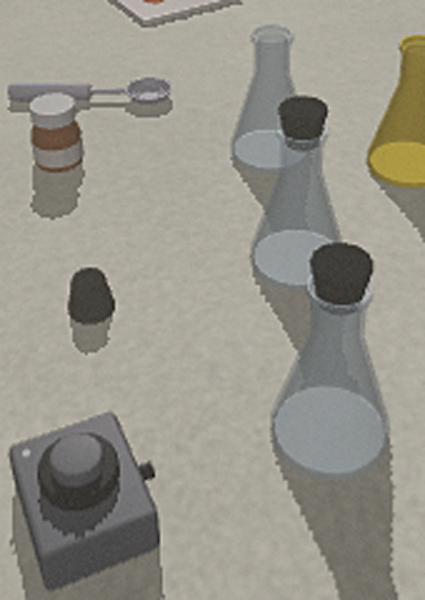

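The crops confirm it. Top crop x4: the open rim at (84,71) has no stopper, the stoppers are at (356,97) and (646,143), the loose stopper is at (378,390), the button at (666,416) and the jar lid at (41,405).

```bash
cat > h.py <<'E'
import numpy as np, cv2
from rig import robot
def ray(n,uv,z):
    c=robot.camera_info(n);K=np.array([[c['fx'],0,c['cx']],[0,c['fy'],c['cy']],[0,0,1]])
    p=cv2.undistortPoints(np.array([[uv]],float),K,np.array(c['dist']))[0,0]
    R=cv2.Rodrigues(np.array(c['rvec']))[0];o=-R.T@c['tvec'];d=R.T@np.array([p[0],p[1],1])
    return (o+d*(z-o[2])/d[2])
E
python3 - <<'E'
from h import *
np.set_printoptions(precision=4,suppress=True)
T=lambda x,y:(200+(x+.5)/4-.5,150+(y+.5)/4-.5)
S=lambda x,y:(160+(x+.5)/2.5-.5,130+(y+.5)/2.5-.5)
for n,xy,z in [("open rim",(84,71),.13),("open foot",(99,104),.0),("s1 top",(356,97),.148),("s1 foot",(346,135),0),("s2 top",(646,143),.148),("s2 foot",(606,176),0),("stopper mid",(378,389),.02),("jar",(41,405),.065),("button",(666,416),.057)]:
    print(n,ray("top",T(*xy),z)[:2])
print('side')
for n,xy,z in [("open rim",(272,34),.13),("open foot",(268,149),0.003),("s1 foot",(299,256),.003),("s2 foot",(331,430),.003),("stopper top",(91,276),.032),("jar",(53,105),.065),("button",(76,456),.057)]:
    print(n,ray("side",S(*xy),z)[:2])
E
```

```text
open rim [0.6578 0.1811]
open foot [0.6599 0.1827]
s1 top [0.6388 0.0127]
s1 foot [0.6391 0.0128]
s2 top [ 0.6113 -0.1652]
s2 foot [ 0.6116 -0.166 ]
stopper mid [ 0.4653 -0.0077]
jar [0.4518 0.2112]
button [ 0.4466 -0.1931]
side
open rim [0.6594 0.1797]
open foot [0.6583 0.1824]
s1 foot [0.6428 0.0139]
s2 foot [ 0.6137 -0.1676]
stopper top [ 0.4688 -0.0081]
jar [0.4541 0.209 ]
button [ 0.4469 -0.1965]
```

Both cameras agree within about 3 mm. Next I'll close the gripper, go high over to the button and press it.

```bash
cat >> h.py <<'E'
R=np.array([[-1.,0,0],[0,1,0],[0,0,-1]])
B=(0.4468,-0.1945);F=(0.6588,0.181);P=(0.467,-0.008)
def st(l):
    s=robot.get_state();print(l,round(s['time'],2),np.round(s['ee_pos'],4),np.round(s['force'],2))
def press():
    robot.move_linear([*B,0.085],velocity=0.12);st('above')
    r=robot.move_linear([*B,0.067],velocity=0.03,threshold=9);st('down %s'%r)
    robot.pause(0.15);st('held')
E
python3 - <<'E'
from h import *
robot.gripper_to(0.0)
robot.move_linear([0.268,0.565,0.32],velocity=0.15);st('up')
robot.move_ptp([*B,0.30],R);st('over')
robot.move_linear([*B,0.12],velocity=0.15);st('near')
for n in ("side","top"):
    cv2.imwrite(f"{n}_raw1.png",robot.grab_frame(n)[:,:,::-1])
a=cv2.imread("side_raw1.png")[190:384,130:340];b=cv2.imread("top_raw1.png")[190:384,210:420]
cv2.imwrite("pics/near.png",cv2.resize(np.vstack([a,b]) if 0 else np.hstack([a,b]),None,fx=1.9,fy=1.9,interpolation=cv2.INTER_CUBIC))
E
```

```text
up 2.3 [0.2678 0.5647 0.319 ] [ 0.86 -0.16 -0.87]
over 5.05 [ 0.4472 -0.194   0.3   ] [-0.29  1.02 -0.2 ]
near 6.4 [ 0.4472 -0.1946  0.1206] [0.25 0.18 0.85]
```

View pics/near.png

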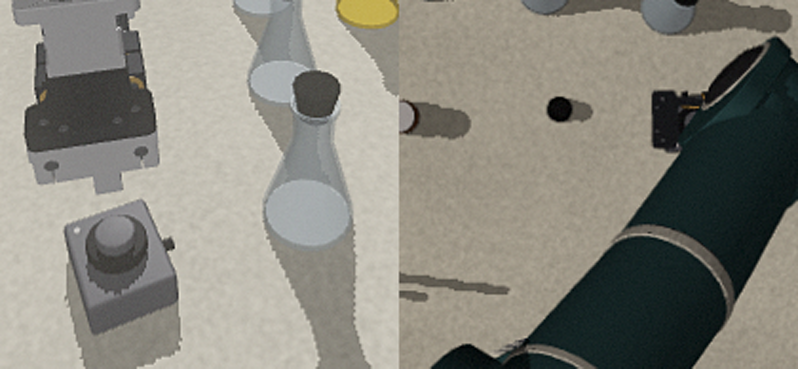

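The closed fingers hang straight over the button (side view: fingertips at (107,185), button at (117,233)), and the wrist is well above the flask. Pressing.

Run:
```python
from h import *
press()
robot.move_linear([*B,0.13],velocity=0.12);st('released')
```

```text
above 6.94 [ 0.4467 -0.1948  0.0852] [-0.55  0.92 -0.07]
down True 7.46 [ 0.4473 -0.1945  0.07  ] [-3.63  3.1  17.83]
held 7.61 [ 0.4473 -0.1945  0.0701] [-1.56  1.6  15.09]
released 8.26 [ 0.4466 -0.1941  0.1294] [ 0.2  -0.23 -0.09]
```

The button was pressed to its stop (TCP 0.070, 15 N) and released. Next are the two pointings, crossing at z = 0.31.

Run:
```python
from h import *
robot.move_linear([*B,0.31],velocity=0.2)
robot.move_ptp([*F,0.31],R);st('over flask')
robot.move_linear([*F,0.185],velocity=0.12);st('point flask')
cv2.imwrite("pics/flask.png",cv2.resize(robot.grab_frame("side")[:,:,::-1],(800,600),interpolation=cv2.INTER_CUBIC))
robot.pause(2.2);st('flask done')
```

```text
over flask 10.89 [0.6589 0.1792 0.3107] [ 0.14 -0.79  0.46]
point flask 12.08 [0.6592 0.181  0.1858] [-0.12  0.79  0.22]
flask done 14.33 [0.6588 0.181  0.185 ] [-0.51  0.49 -0.65]
```

View pics/flask.png

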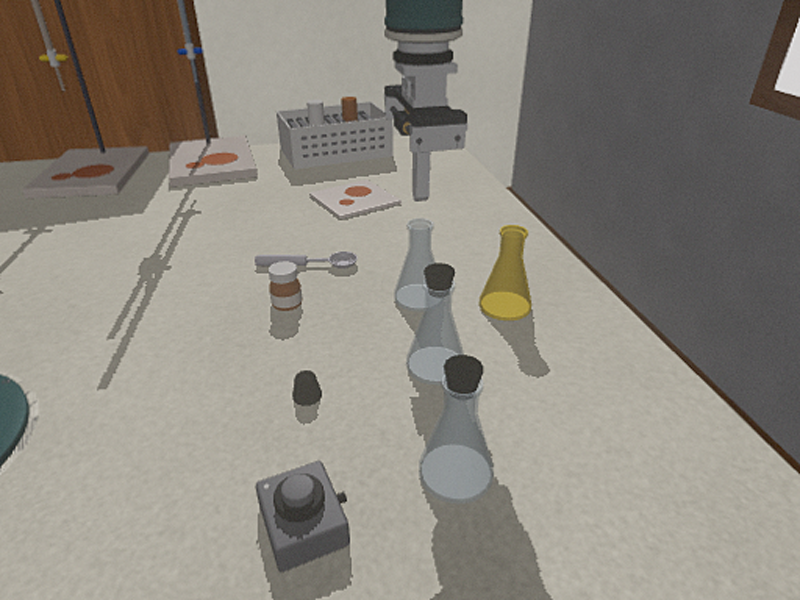

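The fingertips at (421,198) are centred over the open flask's mouth at (420,224). The button is up and nothing has moved. Now the stopper.

Run:
```python
from h import *
robot.move_linear([*F,0.31],velocity=0.15)
robot.move_ptp([*P,0.31],R);st('over stopper')
robot.move_linear([*P,0.083],velocity=0.12);st('point stopper')
cv2.imwrite("pics/stop.png",cv2.resize(robot.grab_frame("side")[:,:,::-1],(800,600),interpolation=cv2.INTER_CUBIC))
robot.pause(2.2);st('done')
```

```text
over stopper 16.37 [ 0.4678 -0.0071  0.3104] [ 0.52 -0.02  0.22]
point stopper 18.41 [ 0.4673 -0.0079  0.0834] [ 0.21  1.   -1.06]
done 20.66 [ 0.467 -0.008  0.083] [ 0.84  0.47 -0.72]
```

View pics/stop.png

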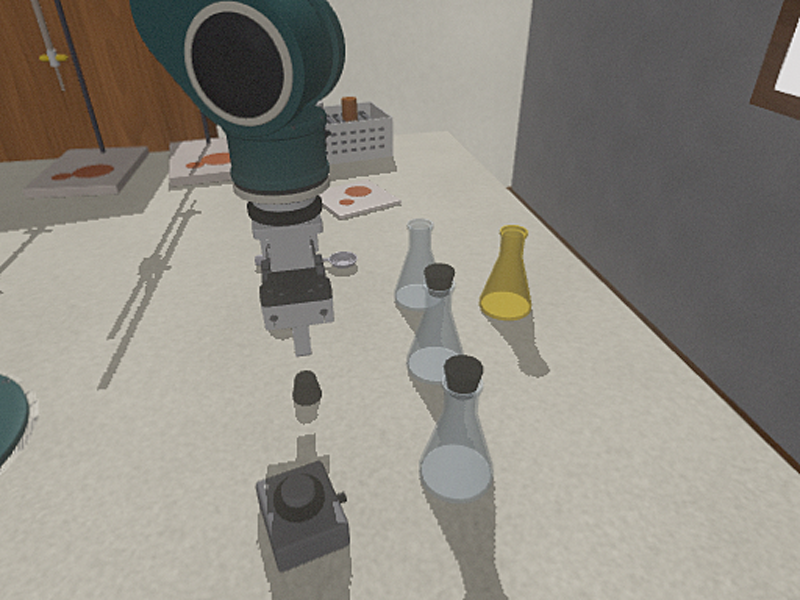

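The fingertips at (304,353) are just above the stopper's top at (306,376), not touching it. Next is the second press, then I move clear.

Run:
```python
from h import *
robot.move_linear([*P,0.25],velocity=0.15)
robot.move_ptp([*B,0.25],R)
robot.move_linear([*B,0.12],velocity=0.15)
press()
robot.move_linear([*B,0.30],velocity=0.15);st('clear')
robot.pause(0.5)
cv2.imwrite("pics/end.png",cv2.resize(robot.grab_frame("side")[:,:,::-1],(800,600),interpolation=cv2.INTER_CUBIC))
```

```text
above 24.16 [ 0.4469 -0.1948  0.0854] [ 0.5  -0.16  0.7 ]
down True 24.68 [ 0.4474 -0.1945  0.07  ] [-2.83  3.44 17.83]
held 24.82 [ 0.4473 -0.1945  0.0701] [-3.58  1.82 15.47]
clear 26.51 [ 0.4465 -0.1944  0.2995] [-1.   -0.04 -0.44]
```

View pics/end.png

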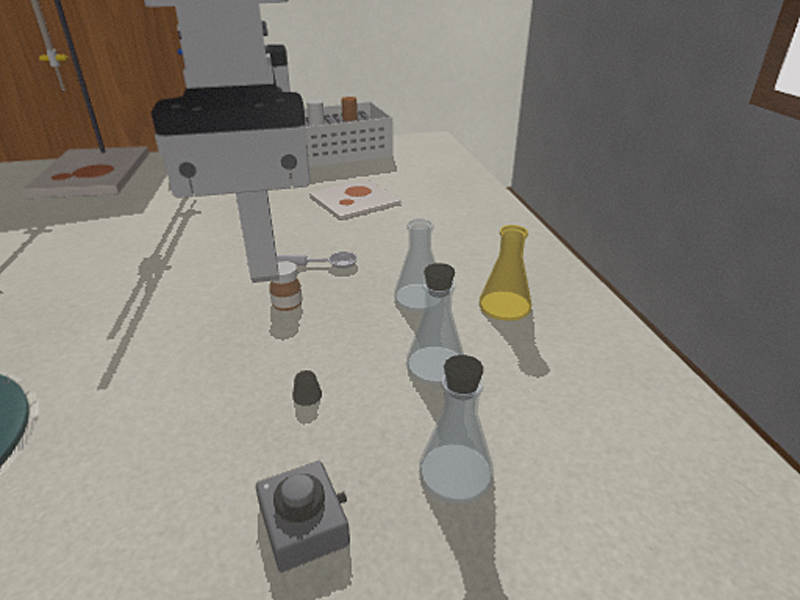

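The button is up again, and every object sits at the same pixels as in the first picture. The gripper is clear, so I'm handing in.

Run:
```python
from rig import robot
robot.sign_off()
```

```text
the job is handed in; nothing more can be done
```

The job is done and handed in; the last clock reading before that was 26.5 s of the 64 s allowed. The sign-off reports no verdict.

- **First press:** I pressed the record button to its stop (6 mm, about 15 N) and let it go.
- **Open flask:** I pointed at the flask with no stopper, at (0.659, 0.181), for 2.2 s. The grasp point was 55 mm above its rim and the fingertips about 36 mm above it.
- **Loose stopper:** I pointed at it, at (0.467, -0.008), for 2.2 s. The grasp point was 51 mm above its top and the fingertips about 32 mm above it.
- **Second press:** I pressed the button to its stop again and moved up clear of it.

The last picture, from the side camera, showed the button up. The flasks, stopper, jar and scoop looked unmoved, though the gripper partly hid the jar and scoop. I never read the button's travel directly: the press depth comes from the TCP height and the tool force. The two cameras' positions agreed within about 4 mm, and no check failed.

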